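# Press the blue patch onto its sample board

### The arm

A 6-joint arm with a two-finger parallel gripper is mounted at the origin on the work surface. World frame = base frame: x ahead of the robot, y to its left, z up, the work surface at z = 0. Lengths are in m, angles in rad, forces in N, time in s.
With the tool pointing down it reaches from about 0.35 to 0.775 m from the base axis. Payload 5.5 kg.
Tool frame: the origin (TCP) lies at the very end of the fingers, on their centre line; the grasp point (between the pads) lies 19 mm behind it; y points along the fingers, z is the direction in which the jaws open and shut, and the axes are right-handed (so a half turn about y gives the same grasp; the last joint's range is limited). The gripper opens to 85 mm and grips with 20 to 120 N. Pads are 22 mm wide; open, the fingers measure 114 mm over their backs; the gripper's body (76 mm by 85 mm) begins 54 mm behind the grasp point. The pads swing forward as they close: fully open they stand 13 mm farther back than shut.
Start: joints at [0.964, 0.313, 0.046, 1.304, 0, 1.431], TCP at [0.259, 0.514, 0.231] pointing down, gripper open.
Joint ranges: [-2.76, 2.76], [-0.86, 1.69], [-1.03, 1.26], [-2.2, 2.34], [-1.47, 1.5], [-3.14, 3.14]. Speed limits (rad/s): [2.57, 2.57, 3.14, 3.14, 3.14, 3.14].

### API

Orientations are given as a unit quaternion [w, x, y, z].
In Python, from workcell import env gives the robot as it stands.
- The arm moves only by the shell command python3 -m inch 'ROWS' [OPENING] [FORCE]. ROWS is JSON, a list that holds one entry, the list of rows, each a list of 4 numbers: the shift along the tool's x, y, z in mm, then the turn about the tool's y in degrees. In form: [[[tx, ty, tz, spin], ...]]. A call has 1 to 10 rows; each row is the pose to reach, as a shift and turn from the pose commanded when the call began, along the tool's axes at that moment; what a row does not reach only later rows make up. A row lasts 1/10 s, in which the tool goes at most 50 mm and 8.59 degrees, less where a joint would pass 70% of its speed; a pose out of reach is approached as far as the arm can. A call with a gripper value outside its range is refused whole. OPENING is the finger opening in mm, from 0 to 85.4, set as the call begins (- or left out, the last holds). The fingers move at their own pace and stop on an object; FORCE is the grip in N (left out, the last holds). Time passes only in rows, so rows that repeat a pose let the fingers close. It gives the time, the measured TCP pose, the force and the opening at its end, in the units of the state.
- env.get_state(): the state, without advancing time (a new reading comes with each control period).
- env.read_camera(name): name is "scene" or "top" or "wrist"; returns the picture (400x640x3 uint8, blue, green, red); there is no depth.
- env.camera_model(name): a dict with "fx", "fy", "cx", "cy" (pixels), "R" (3x3) and "t" (3): a world point X has camera coordinates R X + t; the wrist camera has in their place "mount" (4x4, takes a point from camera to tool coordinates, whose origin is the TCP and whose axes are the tool frame's). Camera axes: x right, y down, z forward; pixel columns grow to the right and rows downward; lengths in m; the calibration is good to about 2 mm. A picture is of the moment at which its call begins: read the wrist's pose just before it. camera_model takes no time and is no camera call.
- env.hand_in(): hands the job in, once; it reports no verdict.
The state is a dict: "clock": time; "joint_pos": joint angles; "qvel": joint speeds; "tau": joint torques, N m; "tcp_pos": TCP position; "orientation": TCP orientation; "wrist_force": force on the tool from outside, world axes, zero at the start; "ft_torque": the same for the moment, N m; "finger_gap": finger opening in m.
Only numpy, scipy, OpenCV 4.12 (cv2) and the standard library are available. Lean on these libraries where they do the work, as an engineer would, in place of code of your own. Each camera call takes 0.05 s, during which the arm holds its last target.

### The job

Lay the sample board with the blue patch, patch up, on the black bed of the hand press, inside the white outline with its long side along the outline's long side. Swing the press plate down by its red bar until it is fully home on the board and keep it there for two seconds, then let the spring bring the plate all the way back up slowly, keeping it under control instead of letting it snap open. Leave the board in the press and everything else on the bench where it is.

Things in the scene. Friction and masses are not known exactly. Their poses are not given: they have to be found in the camera images.
- board_blue: Pale wooden sample board with a blue patch on its upper face, 76 x 50 x 18 mm thick (x, y, z), about 60 g, loose, lying flat on the bench. Origin: centre of its underside; x along the long side, y along the short side, z up (patch side).
- press: Hand press, fixed, place and yaw differ each time. Origin: on the bench, straight under the outline's centre; x from the front towards the hinge at the rear, y along the hinge, z up. Grey base 180 mm wide (y), from 60 mm in front of the origin to 110 mm behind, top 40 mm high; on it a black bed 110 (x) x 90 (y) mm, top at 46 mm. With the plate up, the space over the bed is free from above.
- outline_centre (a point): Centre of the white outline, on the upper face of the black bed of the hand press, 46 mm above the bench; axes as the press. The outline is 94 mm (x) by 68 mm (y) inside: the board goes in with its long side along the press's x (pointing to the hinge), either way round, about 9 mm to spare all round.
- hinge (a point): Middle of the hinge axis of the press plate: 85 mm behind the outline's centre (press x) and 81 mm above the bench; the axis runs along the press's y.
- handle (a point): Middle of the red bar that swings the plate: round, 16 mm thick, parallel to the hinge, 180 mm from its axis, 112 mm clear between its side arms, 37 mm gap to the plate. Can be pinched from above at every angle; turns between the fingers. Plate up: 32 mm behind the hinge (press x), 177 mm above it. Fully home: 180 mm in front of the hinge, level with it. Axes: move with the plate.
- press_plate (a joint): Swing of the plate (100 x 136 x 10 mm), rad: 0 = fully up, at rest, leaning back 10 degrees past vertical; grows as the bar is pulled forward and down; 1.75 = fully home, level, at its stop. Angle above level = 1.75 - value. A spring drives it up: about 2 N at the bar when up, 9 N near home, about 14 N with a board under the pad; let go, it flies up in a fraction of a second.
- press_pad: Yellow spring-backed pad, 90 x 80 x 10 mm, under the press plate (facing the robot when the plate is up). It touches the board shortly before the plate is home and gives by about 7 mm, pressing with about 10 N. Origin: centre of the face that presses, 85 mm from the hinge.
- board_orange: Other sample board, same size, orange patch: leave where it is. Origin: centre of underside.
- board_green: Other sample board, same size, green patch: leave where it is. Origin: centre of underside.
- tape_roll: Roll of tan tape lying flat, 84 mm diameter, 48 mm high: leave. Origin: centre of underside.
- spray_bottle: Blue bottle with white cap, 68 mm diameter, 190 mm high: leave. Origin: centre of underside.
- small_carton: Small brown carton, 90 x 130 x 70 mm high: leave. Origin: centre of underside.
- mug: White mug, 80 mm diameter, 95 mm high: leave. Origin: centre of underside.
- marker: Black marker pen lying down, 16 mm thick, about 120 mm long: leave. Origin: middle of its underside.

How it is judged:
By the outcome, as a careful person would: the job done as asked, in the order asked, and still so for the second after the job is handed in, with the robot touching nothing.
It also fails if it takes over 72 s, if anything falls off the work surface, if the arm or the gripper's body presses on something with over 40 N, if the wrist force passes 120 N, or if a joint passes its speed limit or range.

## Working session

There is one attempt and no reset: what is moved stays moved. The work goes in short steps, Python scripts to look and compute and a shell command to move; the robot and the scene stay as the last step left them, time stands still between calls to the robot, and variables do not carry over. Pictures are saved under pics/ and viewed, and the job is handed in when it is done.

```bash
mkdir -p pics; ls
python3 - <<'E'
from workcell import env
import cv2,numpy as np
s=env.get_state();print(s)
for n in("scene","top","wrist"):
    im=env.read_camera(n);cv2.imwrite(f"pics/{n}0.png",im)
    m=env.camera_model(n);print(n,{k:np.round(v,4).tolist() for k,v in m.items()})
E
```

```text
pics
{'clock': 0.0, 'joint_pos': array([ 9.64408921e-01,  3.14022524e-01,  4.49878200e-02,  1.30356658e+00,
       -2.48886797e-05,  1.43117458e+00]), 'qvel': array([-0.001855  , -0.00091332, -0.00021832, -0.00056453, -0.0002456 ,
        0.00017584]), 'tau': array([-1.01172693e-03, -4.80628252e+01,  2.98533618e+01,  1.93017366e-02,
       -2.93199846e-04, -9.49355922e-06]), 'tcp_pos': array([0.25849283, 0.51306873, 0.23039987]), 'orientation': array([-0.68733909,  0.68853404, -0.16375684,  0.16330813]), 'wrist_force': array([-0.53920622,  0.48194212, -0.16722328]), 'ft_torque': array([-0.01382815,  0.00944895,  0.03778964]), 'finger_gap': 0.08534563169818687}
scene {'fx': 382.4051, 'fy': 382.4051, 'cx': 317.6273, 'cy': 195.9049, 'R': [[0.4872, 0.873, 0.0233], [0.4819, -0.2465, -0.8408], [-0.7283, 0.4209, -0.5408]], 't': [-0.2653, -0.1217, 1.6249]}
top {'fx': 390.583, 'fy': 390.583, 'cx': 320.7385, 'cy': 202.8969, 'R': [[0.0089, -0.9999, 0.0089], [-0.9989, -0.0093, -0.0453], [0.0454, -0.0084, -0.9989]], 't': [-0.0098, 0.5457, 1.437]}
wrist {'fx': 299.1146, 'fy': 299.1146, 'cx': 319.7221, 'cy': 200.3793, 'mount': [[-0.0011, 0.9489, 0.3155, -0.0799], [0.001, -0.3155, 0.9489, -0.1427], [1.0, 0.0013, -0.0006, 0.0001], [0.0, 0.0, 0.0, 1.0]]}
```

View pics/top0.png

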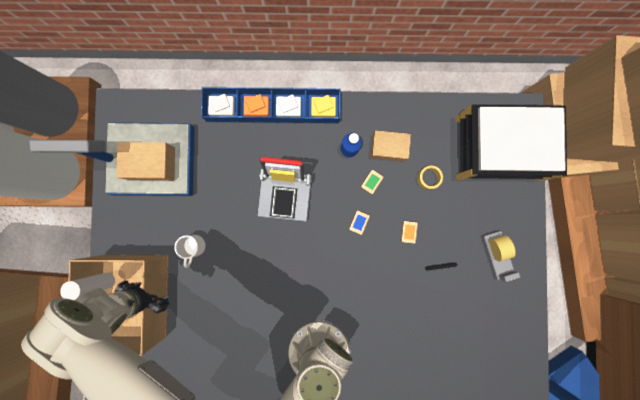

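View pics/scene0.png

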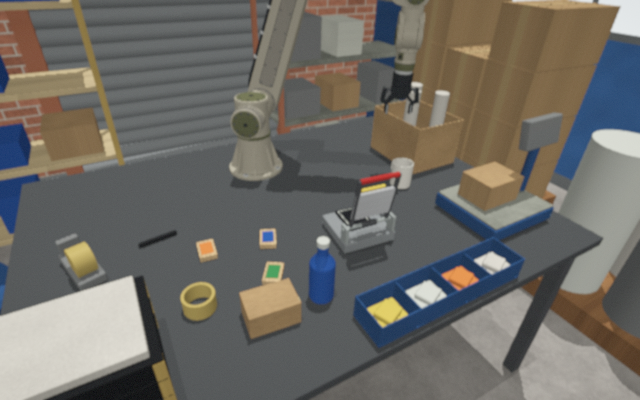

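View pics/wrist0.png

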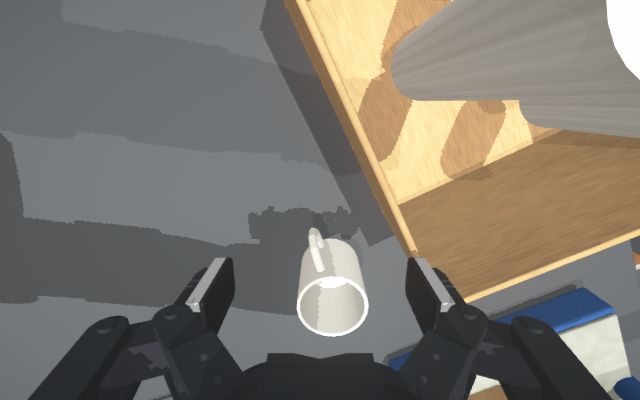

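The top view shows the blue board at about (360,223), the press bed at (284,202) with its red bar at (282,162), and the mug at (189,247). Next I measure them.

```bash
cat > h.py <<'E'
from workcell import env
import cv2,numpy as np
from scipy.spatial.transform import Rotation as Ro
def Rt(s): 
    return Ro.from_quat(s["orientation"],scalar_first=True).as_matrix()
def cam(n,s=None):
    m=env.camera_model(n);K=np.array([[m["fx"],0,m["cx"]],[0,m["fy"],m["cy"]],[0,0,1]])
    if n!="wrist": R=np.array(m["R"]);return K,R.T,-R.T@np.array(m["t"])
    M=np.array(m["mount"]);T=Rt(s);return K,T@M[:3,:3],T@M[:3,3]+s["tcp_pos"]
def cast(c,px,z):
    K,R,o=c;px=np.atleast_2d(px).astype(float)
    d=(R@np.linalg.inv(K)@np.c_[px,np.ones(len(px))].T).T
    return o+d*((z-o[2])/d[:,2])[:,None]
def proj(c,X):
    K,R,o=c;p=K@R.T@(np.atleast_2d(X)-o).T;return (p[:2]/p[2]).T
def blob(mask,near=None):
    cs,_=cv2.findContours(mask.astype(np.uint8)*255,cv2.RETR_EXTERNAL,cv2.CHAIN_APPROX_NONE)
    return sorted(cs,key=cv2.contourArea,reverse=True)
def go(p,s=None):
    "shift in tool mm to TCP target p"
    s=s or env.get_state();return np.round(1000*Rt(s).T@(np.array(p)-s["tcp_pos"]),1)
E
python3 - <<'E'
from h import *
im=cv2.imread("pics/top0.png");c=cam("top")
hsv=cv2.cvtColor(im,cv2.COLOR_BGR2HSV)
def roi(x0,y0,x1,y1):
    m=np.zeros(im.shape[:2],bool);m[y0:y1,x0:x1]=1;return m
H,S,V=cv2.split(hsv)
R=roi(345,205,378,240)
def rect(mask,z,name):
    b=blob(mask)[0].reshape(-1,2);w=cast(c,b,z)[:,:2]
    r=cv2.minAreaRect((w*1000).astype(np.float32));print(name,r);
rect(R&(H>100)&(H<130)&(S>100),.018,"blue patch")
rect(R&(V>130),.018,"board")
rect(roi(260,180,312,222)&(V<45)&(S<80),.046,"dark")
rect(roi(250,150,310,170)&((H<8)|(H>172))&(S>150)&(V>100),.258,"bar")
rect(roi(340,130,365,160)&(H>100)&(S>150),.15,"bottle")
cv2.imwrite("pics/z.png",cv2.resize(im[140:250,240:400],None,fx=5,fy=5,interpolation=cv2.INTER_CUBIC))
s=env.get_state();print(np.round(Rt(s),3))
E
```

```text
blue patch ((475.8182373046875, -146.8551025390625), (32.17978286743164, 48.66483688354492), 68.41739654541016)
board ((475.213623046875, -146.97189331054688), (55.349308013916016, 80.6102294921875), 67.5789566040039)Traceback (most recent call last):
  File "<stdin>", line 13, in <module>
  File "<stdin>", line 9, in rect
IndexError: list index out of range
```

Run:
```python
from h import *
im=cv2.imread("pics/top0.png");c=cam("top")
hsv=cv2.cvtColor(im,cv2.COLOR_BGR2HSV)
H,S,V=cv2.split(hsv)
cv2.imwrite("pics/z.png",cv2.resize(im[140:250,240:400],None,fx=5,fy=5,interpolation=cv2.INTER_CUBIC))
print(V[185:222:2,262:308:2])
m=np.zeros(V.shape,bool);m[150:170,250:310]=1
b=blob(m&((H<8)|(H>172))&(S>150)&(V>100))[0].reshape(-1,2);w=cast(c,b,.258)[:,:2]*1000
print(cv2.minAreaRect(w.astype(np.float32)))
print(np.round(Rt(env.get_state()),3))
```

```text
[[209 206 205 205 205 206 196 204 204 205 204 203 206 201 199 198 205 204
  203 204 203 203 172]
 [208 207 208 207 210 147 109 166 113 107 116 144 151 149 156 183 197 200
  203 206 205 204 207]
 [208 209 209 208 210 137 201 120 135 174 209 188 161 160 208 199 201  78
  196 207 207 207 206]
 [208 208 209 208 209 121 223  67  55  54  53  57  59  65  74  75 229  79
  206 208 205 206 206]
 [208 208 209 207 209 103 233  67  57  58  56  59  59  60  59  61 193  83
  208 208 209 209 210]
 [207 207 208 206 209  90 198  61  58  57  60  57  59  59  58  75 143  84
  208 210 210 209 211]
 [204 209 207 206 208  77 156  61  57  59  58  60  62  58  58  92 159 107
  209 210 211 209 211]
 [205 204 205 203 202  91 169  58  59  59  61  57  58  58  58  91 148 116
  210 211 212 207 212]
 [207 205 205 204 187 101 175  54  59  60  59  60  61  59  60 114 144 164
  211 210 212 210 210]
 [204 206 205 203 177 110 154  56  61  59  61  57  60  60  56 119 107 188
  212 212 211 213 212]
 [204 201 202 205 154 120 116  60  58  58  59  57  60  58  55 203  85 188
  209 209 210 212 214]
 [204 202 202 205 132 166  83  58
[... 218 characters left out ...]
  62 227  80 211
  210 210 210 212 205]
 [200 200 203 200  94 226  93  75  62  63  56  57  58  58  69 160  88 211
  210 208 210 211 201]
 [199 201 206 202  89 166 190 163 152 200 202 201 165 119 127 160  93 213
  210 208 211 211 192]
 [113 125 141 149 143 135 138 158 163 162 143 122 116 132 167 115 119 210
  210 209 210 211 171]
 [104 105 105 106 107 106 110 106 104 104 120 131 147 146 151 147 162 201
  205 209 209 212 147]
 [107 106 106 107 107 108 105 108 107 106 106 107 107 107 108 107 109 110
  103 109 122 143 116]]
((664.2086791992188, 122.6164321899414), (122.23899841308594, 14.656137466430664), 84.53797149658203)
[[ 0.893 -0.001  0.45 ]
 [-0.45  -0.001  0.893]
 [-0.    -1.    -0.001]]
```

View pics/z.png

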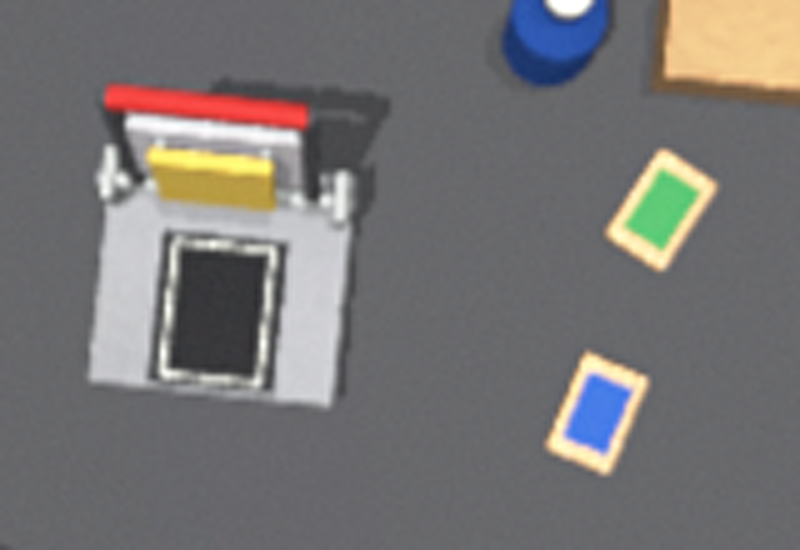

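The enlarged view is clear: the outline's dark inside spans about x 273-294, y 190-215 in the top view, and the board lies tilted at (360,223). Next I fit the outline.

Run:
```python
from h import *
im=cv2.imread("pics/top0.png");c=cam("top")
V=im.max(2);m=np.zeros(V.shape,bool);m[188:218,270:299]=1
for th in(100,):
    k=blob(m&(V<th))
    for b in k[:2]:
        w=cast(c,b.reshape(-1,2),.046)[:,:2]*1000
        print(th,cv2.contourArea(b),cv2.minAreaRect(w.astype(np.float32)))
hsv=cv2.cvtColor(im,cv2.COLOR_BGR2HSV);H,S,V=cv2.split(hsv)
m=np.zeros(V.shape,bool);m[150:170,250:310]=1
b=blob(m&((H<8)|(H>172))&(S>150)&(V>100))[0].reshape(-1,2);w=cast(c,b,.258)[:,:2]*1000
l=cv2.fitLine(w.astype(np.float32),cv2.DIST_L2,0,.01,.01).ravel();print(l)
o=cast(c,[[283.5,202.5]],.046);print(o)
m=np.zeros(V.shape,bool);m[205:240,345:378]=1
for q,z in((m&(V>130),.018),(m&(H>100)&(H<130)&(S>100),.018)):
    b=blob(q)[0].reshape(-1,2);w=(cast(c,b,z)[:,:2]*1000).astype(np.float32);l=cv2.fitLine(w,cv2.DIST_L2,0,.01,.01).ravel();print(l,np.degrees(np.arctan2(l[1],l[0])))
```

```text
100 378.0 ((546.48095703125, 131.73590087890625), (62.39885330200195, 88.4177474975586), 84.4859619140625)
100 9.0 ((543.0507202148438, 89.83104705810547), (4.548112392425537, 102.0893325805664), 84.68476867675781)
[9.1754146e-02 9.9578172e-01 6.6399005e+02 1.2217589e+02]
[[0.54447101 0.13033841 0.046     ]]
[ 9.2675853e-01 -3.7565753e-01  4.7525314e+02 -1.4726205e+02] -22.064959
[ 9.3282109e-01 -3.6033985e-01  4.7539136e+02 -1.4716928e+02] -21.121069
```

Run:
```python
from h import *
print(go([.4755,-.147,.15]),go([.42,.20,.23]))
```

```text
[ 490.8   81.2 -491.8] [ 285.1    0.8 -207. ]
```

```bash
python3 -m inch '[[[20,0,-20,0],[50,0,-50,0],[85,0,-85,0],[120,0,-120,0],[155,0,-155,0],[190,0,-190,0],[225,0,-225,-1],[260,0,-260,-2],[295,0,-295,-3],[330,0,-330,-5]]]' 85; python3 -m inch '[[[35,0,-35,0],[70,10,-70,0],[100,25,-100,0],[125,45,-125,0],[145,55,-145,0],[155,60,-157,0],[160,60,-162,0],[160,60,-162,0]]]'
python3 - <<'E'
from h import *
s=env.get_state();im=env.read_camera("wrist");cv2.imwrite("pics/w1.png",im)
print(s["clock"],s["tcp_pos"],s["joint_pos"],s["wrist_force"])
c=cam("wrist",s);hsv=cv2.cvtColor(im,cv2.COLOR_BGR2HSV);H,S,V=cv2.split(hsv)
b=blob((H>100)&(H<130)&(S>120)&(V>80))[0].reshape(-1,2)
print(b.mean(0));w=cast(c,b,.018)*1000
r=cv2.minAreaRect(w[:,:2].astype(np.float32));print(r)
R=Rt(s);print("tool x yaw",np.degrees(np.arctan2(R[1,0],R[0,0])))
E
```

```text
clock: 1.15
tcp_pos: [0.405, 0.0684, 0.2314]
orientation: [0.695, -0.694, 0.133, -0.133]
wrist_force: [1.4, 0.0, 0.7]
finger_gap: 0.0847
clock: 1.95
tcp_pos: [0.4937, -0.1395, 0.1716]
orientation: [0.695, -0.694, 0.134, -0.134]
wrist_force: [-0.3, -0.3, -0.6]
finger_gap: 0.0847
1.95 [ 0.49367503 -0.13949644  0.17155477] [-4.32158557e-01  2.20616673e-01 -2.26393484e-01  1.12389595e+00
  3.17046269e-04 -5.21733621e-02] [-0.25107768 -0.3016009  -0.6362477 ]
[617.66129032 369.61827957]
((875.820556640625, 113.54737854003906), (72.02117919921875, 102.18217468261719), 86.87850189208984)
tool x yaw -21.771548081756315
```

View pics/w1.png

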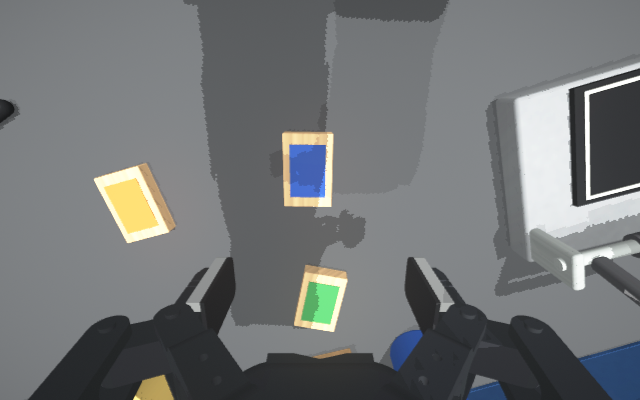

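The wrist view shows the blue board at (308,170), green at (321,299), and the press on the right. My mask picked up the wrong blue object, so I restrict it.

Run:
```python
from h import *
s=env.get_state();im=cv2.imread("pics/w1.png")
c=cam("wrist",s);hsv=cv2.cvtColor(im,cv2.COLOR_BGR2HSV);H,S,V=cv2.split(hsv)
m=np.zeros(V.shape,bool);m[120:215,270:345]=1
for q in(m&(H>100)&(H<130)&(S>120),m&(V>140)&(V>0)):
    b=np.vstack(blob(q)[:1]).reshape(-1,2)
    w=cast(c,b,.018)*1000
    print(cv2.minAreaRect(w[:,:2].astype(np.float32)))
print(go([.4755,-.147,.004]))
```

```text
((477.1635437011719, -146.38572692871094), (34.42974853515625, 52.76982879638672), 68.594970703125)
((476.65966796875, -145.6226348876953), (50.777313232421875, 76.6554946899414), 67.77780151367188)
[-13.7 167.8 -14.3]
```

```bash
python3 -m inch '[[[-5,15,-5,0],[-13,50,-12,0],[-13.5,90,-12.5,0],[-13.5,125,-12.5,0],[-13.5,145,-12.5,0],[-13.5,155,-12.5,0],[-13.5,160,-12.5,0],[-13.5,164,-12.5,0],[-13.5,167,-12.5,0],[-13.5,167,-12.5,0]]]'; python3 -m inch '[[[0,0,0,0],[0,0,0,0],[0,0,0,0],[0,0,0,0],[0,0,0,0],[0,0,0,0]]]' 40 40
python3 - <<'E'
from h import *
print(env.get_state()["tcp_pos"])
cv2.imwrite("pics/w2.png",env.read_camera("wrist"))
E
```

```text
clock: 3.0
tcp_pos: [0.4769, -0.1462, 0.0048]
orientation: [-0.694, 0.694, -0.133, 0.134]
wrist_force: [-0.9, 0.7, 0.0]
finger_gap: 0.0849
clock: 3.6
tcp_pos: [0.4768, -0.1463, 0.0048]
orientation: [-0.694, 0.695, -0.133, 0.134]
wrist_force: [-1.3, 0.6, 6.0]
finger_gap: 0.049
[ 0.47683559 -0.14634338  0.00484961]
```

View pics/w2.png

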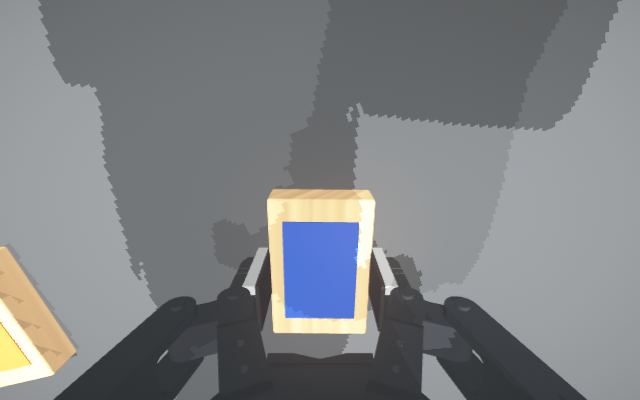

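Gripped: gap 49 mm, with the board centred between the fingers at (322,260). Next I lift and carry it to a spot where the wrist camera sees the bed.

```bash
python3 -m inch '[[[0,-10,0,0],[0,-35,0,0],[0,-75,0,0],[-5,-115,15,-3],[-15,-145,50,-7],[-30,-160,90,-11],[-40,-165,130,-15],[-48,-165,165,-16.4],[-50,-165,185,-16.4],[-51,-165,190,-16.4]]]' - 60; python3 -m inch '[[[0,0,0,0],[0,0,0,0]]]'
python3 - <<'E'
from h import *
s=env.get_state();im=env.read_camera("wrist");cv2.imwrite("pics/w3.png",im)
R=Rt(s);print(s["tcp_pos"],"yaw",np.degrees(np.arctan2(R[1,0],R[0,0])),s["qvel"])
E
```

```text
clock: 4.65
tcp_pos: [0.4994, 0.0514, 0.1696]
orientation: [0.707, -0.706, 0.032, -0.032]
wrist_force: [0.3, 0.3, -0.8]
finger_gap: 0.0486
clock: 4.85
tcp_pos: [0.4991, 0.0487, 0.1692]
orientation: [-0.706, 0.706, -0.033, 0.033]
wrist_force: [0.0, 0.6, -0.3]
finger_gap: 0.0485
[0.49910488 0.04868464 0.16918736] yaw -5.376554599176909 [-0.01642637 -0.00128216 -0.00257937 -0.00150752  0.00132653  0.00247936]
```

View pics/w3.png

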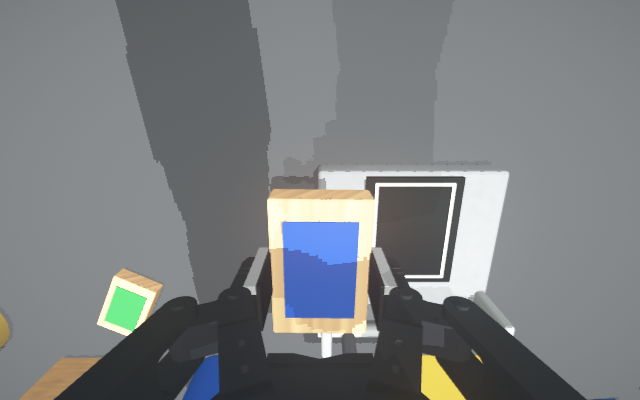

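Run:
```python
from h import *
s=env.get_state();im=cv2.imread("pics/w3.png");c=cam("wrist",s);V=im.max(2)
R=Rt(s)
m=np.zeros(V.shape,bool);m[180:284,366:462]=1
for b in blob(m&(V<110))[:3]:
    w=cast(c,b.reshape(-1,2),.046)*1000
    print(cv2.contourArea(b),cv2.boundingRect(b),cv2.minAreaRect(w[:,:2].astype(np.float32)))
hsv=cv2.cvtColor(im,cv2.COLOR_BGR2HSV);H,S,V=cv2.split(hsv)
m=np.zeros(V.shape,bool);m[200:330,270:372]=1
b=blob(m&(H>100)&(H<130)&(S>120))[0].reshape(-1,2)
w=cast(c,b,s["tcp_pos"][2]+.0132)*1000;r=cv2.minAreaRect(w[:,:2].astype(np.float32));print(r,"in tool",R.T@(np.array([*r[0],s["tcp_pos"][2]*1e3+13.2])-s["tcp_pos"]*1e3))
```

```text
6445.5 (366, 180, 96, 104) ((550.2698974609375, 130.8634033203125), (89.90709686279297, 109.3487548828125), 84.71224212646484)
228.5 (369, 253, 15, 31) ((586.2225952148438, 92.51922607421875), (37.331451416015625, 13.599262237548828), 14.141046524047852)
((499.71112060546875, 48.07780456542969), (35.52215576171875, 53.89474105834961), 84.02823638916016) in tool [  0.60610964 -13.20025993  -0.29626181]
```

Run:
```python
from h import *
s=env.get_state();im=cv2.imread("pics/w3.png");c=cam("wrist",s);V=im.max(2)
m=np.zeros(V.shape,np.uint8);m[180:284,366:465]=1
lab=cv2.connectedComponents(((V<130)&(m>0)).astype(np.uint8),connectivity=4)[1]
q=lab==lab[230,420]
b=blob(q)[0];w=cast(c,b.reshape(-1,2),.046)*1000
print(cv2.boundingRect(b),cv2.minAreaRect(w[:,:2].astype(np.float32)))
cs,h=cv2.findContours(q.astype(np.uint8),cv2.RETR_CCOMP,cv2.CHAIN_APPROX_NONE);print([cv2.boundingRect(k) for k in cs if len(k)>20])
```

```text
(366, 180, 99, 104) ((550.2994384765625, 130.97918701171875), (90.21893310546875, 109.32369232177734), 84.67250061035156)
[(366, 180, 99, 104)]
```

Run:
```python
from h import *
s=env.get_state();im=cv2.imread("pics/w3.png");c=cam("wrist",s);V=im.max(2)
R=np.array([[np.cos(a:=np.radians(-5.4)),-np.sin(a)],[np.sin(a),np.cos(a)]])
P=[]
for y in(205,220,235):
    x=[x for x in range(370,465) if V[y,x]>150];P.append((y,min(x),max(x)))
    print(y,x,(cast(c,[[min(k for k in x),y],[max(x),y]],.046)[:,:2]*1000@R).round(1).tolist())
for x in(405,420,435):
    y=[y for y in range(181,283) if V[y,x]>150]
    print(x,y,(cast(c,[[x,min(y)],[x,max(y)]],.046)[:,:2]*1000@R).round(1).tolist())
print((np.array([[546.5,131.7],[550.3,130.9]])@R).round(1))
```

```text
205 [370, 371, 372, 373, 374, 375, 376, 377, 450, 451, 452, 453, 461, 462, 463, 464] [[505.2, 142.0], [505.0, 230.3]]
220 [370, 371, 372, 373, 374, 375, 376, 447, 448, 449, 450, 451, 459, 460, 461, 462, 463, 464] [[520.4, 142.8], [520.2, 232.7]]
235 [370, 371, 372, 373, 374, 375, 445, 446, 447, 448, 449, 457, 458, 459, 460, 461, 462, 463, 464] [[536.1, 143.6], [535.9, 235.1]]
405 [183, 184, 185, 186, 275, 276, 277] [[483.7, 173.0], [583.1, 181.9]]
420 [183, 184, 185, 186, 275, 276, 277, 282] [[483.7, 186.7], [589.0, 197.9]]
435 [183, 184, 185, 186, 275, 276, 277, 282] [[483.7, 200.5], [588.9, 213.3]]
[[531.7 182.5]
 [535.5 182.1]]
```

Run:
```python
from h import *
s=env.get_state();c=cam("wrist",s)
a=np.radians(-5.4);R=np.array([[np.cos(a),-np.sin(a)],[np.sin(a),np.cos(a)]])
for y,l,r in((205,377.5,449.5),(220,376.5,446.5),(235,375.5,444.5)):
    print((cast(c,[[l,y],[r,y]],.046)[:,:2]*1000@R).round(1).tolist())
print((cast(c,[[420,186.5],[420,274.5]],.046)[:,:2]*1000@R).round(1).tolist())
for u,v in((533.,182.3),):
    p=R@np.array([u,v])/1000;print(p, go([*p,.12]),go([*p,.052]))
```

```text
[[505.1, 149.0], [505.0, 216.7]]
[[520.3, 149.0], [520.2, 215.9]]
[[536.1, 149.0], [536.0, 216.1]]
[[487.0, 187.1], [580.1, 197.0]]
[0.54779047 0.13133122] [40.6 49.1 87.1] [ 40.7 117.1  87.2]
```

```bash
python3 -m inch '[[[5,0,10,0],[15,0,35,0],[28,5,60,0],[36,20,78,0],[40,45,85,0],[40.5,70,87.5,0],[40.5,90,87.5,0],[40.5,104,87.5,0],[40.5,112,87.5,0],[40.5,116,87.5,0]]]';python3 -m inch '[[[0,0.8,0,0],[0,1.5,0,0],[0,1.5,0,0]]]'
python3 - <<'E'
from h import *
s=env.get_state();im=env.read_camera("wrist");cv2.imwrite("pics/w4.png",im)
R=Rt(s);print(s["tcp_pos"],"yaw",np.degrees(np.arctan2(R[1,0],R[0,0])),s["wrist_force"])
E
```

```text
clock: 5.9
tcp_pos: [0.5478, 0.1325, 0.0525]
orientation: [0.706, -0.706, 0.034, -0.033]
wrist_force: [0.0, -0.5, -0.2]
finger_gap: 0.0479
clock: 6.2
tcp_pos: [0.5485, 0.1327, 0.0525]
orientation: [0.706, -0.706, 0.033, -0.034]
wrist_force: [0.5, -0.1, -0.9]
finger_gap: 0.0481
[0.54851726 0.13269296 0.05253489] yaw -5.35704168174731 [ 0.50983533 -0.12072771 -0.85995835]
```

View pics/w4.png

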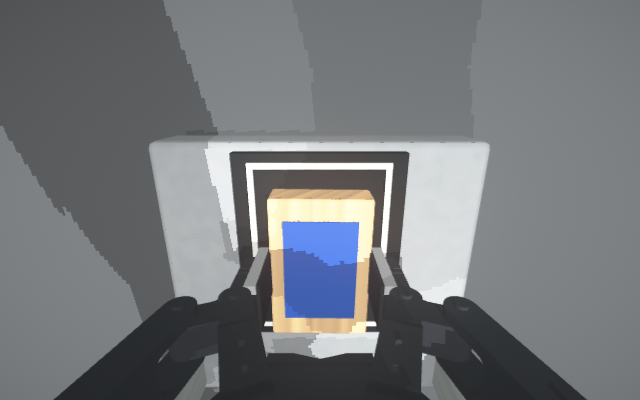

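The board is inside the outline: it spans x 268-375 and the white lines are at about 250 and 390. I lower a little further until it makes contact.

```bash
python3 -m inch '[[[0,0.7,0,0],[0,1.4,0,0],[0,1.4,0,0]]]'
python3 - <<'E'
from h import *
s=env.get_state();print(s["tcp_pos"],s["wrist_force"])
E
```

```text
clock: 6.55
tcp_pos: [0.5482, 0.1327, 0.051]
orientation: [0.706, -0.706, 0.033, -0.033]
wrist_force: [-1.8, 0.6, 4.2]
finger_gap: 0.0481
[0.5482161  0.13271839 0.05103415] [-1.82633276  0.63173471  4.2031125 ]
```

```bash
python3 -m inch '[[[0,0,0,0],[0,0,0,0],[0,0,0,0],[0,0,0,0],[-1,-8,0,0],[-4,-30,0,0],[-10,-65,0,0],[-20,-105,0,0],[-30,-140,0,0],[-30,-155,0,0]]]' 75;  python3 - <<'E'
from h import *
s=env.get_state();im=env.read_camera("wrist");cv2.imwrite("pics/w5.png",im)
R=Rt(s);print(s["tcp_pos"],"yaw",np.degrees(np.arctan2(R[1,0],R[0,0])),s["wrist_force"],s["joint_pos"])
E
```

```text
clock: 7.55
tcp_pos: [0.5184, 0.1358, 0.21]
orientation: [0.707, -0.706, 0.031, -0.035]
wrist_force: [0.2, -0.4, -0.7]
finger_gap: 0.075
[0.51837798 0.13581945 0.2099815 ] yaw -5.319876944554783 [ 0.2025659  -0.44152114 -0.69609682] [ 1.06306713e-01  2.40318704e-01 -1.04572551e-01  1.22075267e+00
  1.64532897e-04  1.99153543e-01]
```

View pics/w5.png

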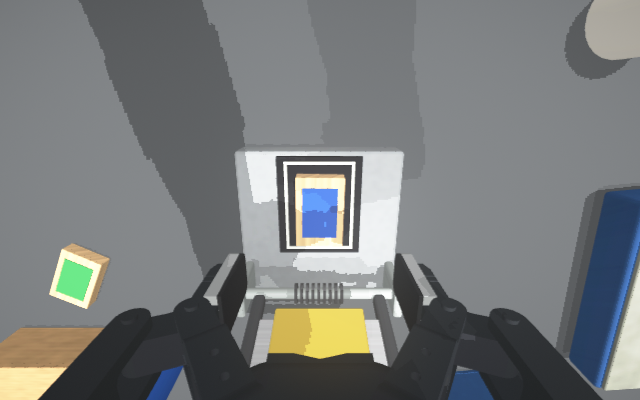

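The board lies inside the white outline, patch up (at 295-345, 175-247). Now a numeric check.

Run:
```python
from h import *
s=env.get_state();im=cv2.imread("pics/w5.png");c=cam("wrist",s)
a=np.radians(-5.4);R=np.array([[np.cos(a),-np.sin(a)],[np.sin(a),np.cos(a)]])
hsv=cv2.cvtColor(im,cv2.COLOR_BGR2HSV);H,S,V=cv2.split(hsv)
m=np.zeros(V.shape,bool);m[170:250,290:350]=1
b=blob(m&(H>100)&(H<130)&(S>120))[0].reshape(-1,2)
w=cast(c,b,.064)[:,:2]*1000@R;print("patch uv",cv2.minAreaRect(w.astype(np.float32)))
for x in(288,322,352): print(x,[ (y,int(V[y,x])) for y in range(155,175)][:0],[y for y in range(156,255) if im[y,x].min()>180])
for y in(190,220): print(y,[x for x in range(278,362) if im[y,x].min()>180])
m=np.zeros(V.shape,np.uint8);m[158:252,280:360]=1
k=((im.min(2)>150)&(m>0)).astype(np.uint8)
bb=blob(k>0)[0];print(cv2.boundingRect(bb));w=cast(c,bb.reshape(-1,2),.046)[:,:2]*1000@R;r=cv2.minAreaRect(w.astype(np.float32));print("outline outer uv",r)
```

```text
patch uv ((536.09619140625, 183.75048828125), (34.414817810058594, 52.737762451171875), 89.24193572998047)
288 [] [162, 163, 164, 223, 224, 225, 226, 227, 228, 229, 230, 231, 232, 233, 234, 235, 236, 237, 238, 239, 240, 241, 242, 243, 244, 245, 246, 247, 248]
322 [] [162, 163, 164, 178, 179, 180, 181, 182, 183, 184, 185, 186, 187, 188, 240, 241, 242, 243, 244, 245, 246, 247, 248, 253, 254]
352 [] [162, 163, 164, 165, 166, 167, 168, 169, 170, 171, 172, 173, 174, 175, 176, 177, 178, 179, 180, 181, 182, 183, 184, 185, 186, 187, 188, 189, 190, 191, 192, 193, 194, 195, 196, 197, 198, 199, 200, 201, 202, 203, 204, 205, 206, 207, 208, 209, 210, 211, 212, 213, 214, 215, 216, 217, 218, 219, 220, 221, 222, 223, 224, 225, 226, 227, 228, 229, 230, 231, 232, 233, 234, 235, 236, 237, 238, 239, 240, 241, 253, 254]
190 [284, 285, 286, 287, 296, 297, 298, 299, 300, 338, 339, 340, 341, 342, 343, 351, 352, 353]
220 [286, 287, 337, 350, 351, 352, 360, 361]
(283, 161, 73, 88)
outline outer uv ((535.5140380859375, 183.16847229003906), (100.96929168701172, 75.59271240234375), 0.15738151967525482)
```

Run:
```python
from h import *
a=np.radians(-5.4);R=np.array([[np.cos(a),-np.sin(a)],[np.sin(a),np.cos(a)]])
p=R@np.array([.6515,.183]);print(p,go([*p,.34]))
im=cv2.imread("pics/w5.png");s=env.get_state();print(R.T@s["tcp_pos"][:2])
```

```text
[0.66583044 0.12087627] [ 147.9 -127.6   -1.1]
[0.50459707 0.18416026]
```

```bash
python3 -m inch '[[[0,-15,0,-3],[0,-50,0,-10],[0,-90,0,-18],[10,-120,0,-26],[30,-128,0,-34.5],[60,-128,0,-43],[95,-128,-1,-51.5],[125,-128,-1,-60],[142,-128,-1,-68.5],[148,-128,-1,-77]]]' 60; python3 -m inch '[[[0,0,0,-7],[0,0,0,-12],[0,0,0,-13],[0,0,0,-13],[0,0,0,-13]]]'
python3 - <<'E'
from h import *
s=env.get_state();im=env.read_camera("wrist");cv2.imwrite("pics/w6.png",im);cv2.imwrite("pics/top6.png",env.read_camera("top"))
R=Rt(s);print(s["tcp_pos"],"yaw",np.degrees(np.arctan2(R[1,0],R[0,0])),s["joint_pos"])
c=cam("wrist",s)
hsv=cv2.cvtColor(im,cv2.COLOR_BGR2HSV);H,S,V=cv2.split(hsv)
b=blob(((H<8)|(H>172))&(S>150)&(V>80))[0].reshape(-1,2);print(b.min(0),b.max(0))
w=(cast(c,b,.258)*1000)[:,:2];r=cv2.minAreaRect(w.astype(np.float32));print(r);print("tool mm of bar centre",R.T@(np.array([*r[0],258])-s["tcp_pos"]*1000))
E
```

```text
clock: 8.6
tcp_pos: [0.6669, 0.1201, 0.3311]
orientation: [0.573, -0.572, -0.415, 0.416]
wrist_force: [0.7, 0.9, -1.0]
finger_gap: 0.0603
clock: 9.1
tcp_pos: [0.6652, 0.1207, 0.3333]
orientation: [0.523, -0.523, -0.476, 0.476]
wrist_force: [-0.1, 0.3, -0.0]
finger_gap: 0.0601
[0.66519171 0.12070051 0.33325883] yaw 84.57383805064613 [ 6.08547837e-02  5.47593404e-01  6.52248631e-01  1.67567614e+00
  7.31733403e-05 -1.41523716e+00]
[311 131] [332 285]
((665.1408081054688, 123.21424102783203), (127.40508270263672, 15.080098152160645), 84.6029281616211)
tool mm of bar centre [ 2.49483141 75.25899294  0.27082722]
```

View pics/w6.png

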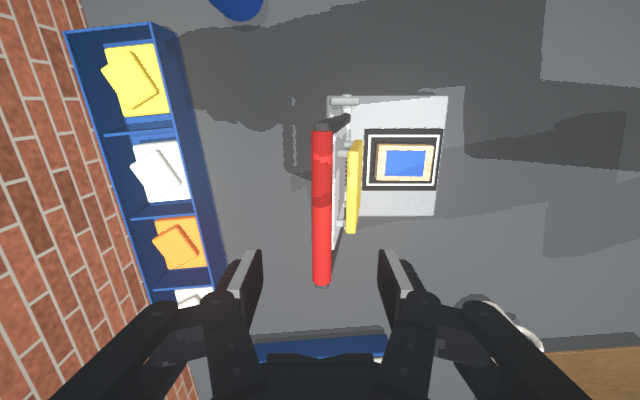

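The red bar lies between the fingers, at x≈321 in the picture and 0.3 mm off the jaw centre. I descend and pinch it.

```bash
python3 -m inch '[[[0,10,0,0],[1,30,0,0],[2,55,0,0],[2,75,0,0],[2,86,0,0],[2,92,0,0],[2,94,0,0],[2,94,0,0]]]'; python3 -m inch '[[[0,0,0,0],[0,0,0,0],[0,0,0,0],[0,0,0,0],[0,0,0,0],[0,0,0,0]]]' 5 40
python3 - <<'E'
from h import *
s=env.get_state();im=env.read_camera("wrist");cv2.imwrite("pics/w7.png",im)
R=Rt(s);print(s["tcp_pos"],"yaw",np.degrees(np.arctan2(R[1,0],R[0,0])),s["joint_pos"]);print(R.round(3))
E
```

```text
clock: 10.0
tcp_pos: [0.6658, 0.1227, 0.2401]
orientation: [-0.523, 0.523, 0.476, -0.476]
wrist_force: [-0.1, -0.6, 0.0]
finger_gap: 0.0596
clock: 10.6
tcp_pos: [0.6649, 0.1228, 0.2402]
orientation: [0.523, -0.523, -0.476, 0.476]
wrist_force: [-4.5, 0.9, 5.7]
finger_gap: 0.0149
[0.6649486  0.12276644 0.24016811] yaw 84.6640962370501 [ 6.39153171e-02  5.21345835e-01  3.81679514e-01  1.43126222e+00
  1.47542112e-04 -1.41375194e+00]
[[ 0.093 -0.    -0.996]
 [ 0.996  0.     0.093]
 [ 0.    -1.     0.   ]]
```

View pics/w7.png

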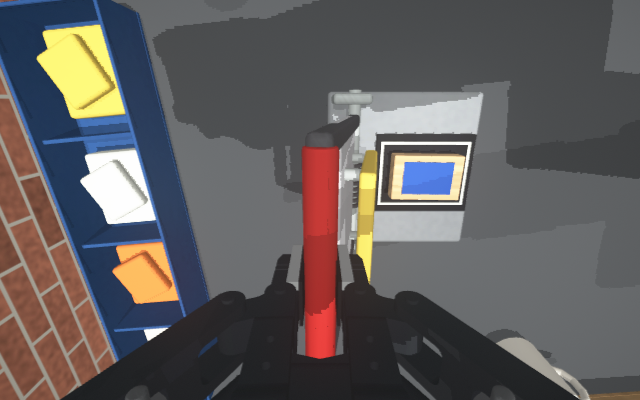

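Run:
```python
import numpy as np
th=np.radians(np.linspace(0,100.27,41));a=1.75-th
ty=180*(np.sin(1.75)-np.sin(a));tz=180*(np.cos(a)-np.cos(1.75))
for k in range(4):
    i=10*k;print(k,[[0,round(ty[j]-ty[i],1),round(tz[j]-tz[i],1),0] for j in range(i+1,i+11)])
```

```text
0 [[0, np.float64(-1.2), np.float64(7.8), 0], [0, np.float64(-2.1), np.float64(15.6), 0], [0, np.float64(-2.7), np.float64(23.5), 0], [0, np.float64(-2.9), np.float64(31.3), 0], [0, np.float64(-2.7), np.float64(39.2), 0], [0, np.float64(-2.3), np.float64(47.1), 0], [0, np.float64(-1.4), np.float64(54.9), 0], [0, np.float64(-0.3), np.float64(62.7), 0], [0, np.float64(1.2), np.float64(70.4), 0], [0, np.float64(3.1), np.float64(78.1), 0]]
1 [[0, np.float64(2.2), np.float64(7.6), 0], [0, np.float64(4.7), np.float64(15.0), 0], [0, np.float64(7.5), np.float64(22.4), 0], [0, np.float64(10.7), np.float64(29.6), 0], [0, np.float64(14.1), np.float64(36.7), 0], [0, np.float64(17.9), np.float64(43.6), 0], [0, np.float64(22.0), np.float64(50.3), 0], [0, np.float64(26.3), np.float64(56.9), 0], [0, np.float64(31.0), np.float64(63.2), 0], [0, np.float64(35.9), np.float64(69.4), 0]]
2 [[0, np.float64(5.2), np.float64(5.9), 0], [0, np.float64(10.6), np.float64(11.6), 0], [0, np.float64(16.3), np.float64(17.1), 0], [0, np.float64(22.2), np.float64(22.3), 0], [0, np.float64(28.3), np.float64(27.2), 0], [0, np.float64(34.7), np.float64(31.9), 0], [0, np.float64(41.2), np.float64(36.3), 0], [0, np.float64(47.9), np.float64(40.4), 0], [0, np.float64(54.8), np.float64(44.2), 0], [0, np.float64(61.9), np.float64(47.7), 0]]
3 [[0, np.float64(7.2), np.float64(3.2), 0], [0, np.float64(14.5), np.float64(6.0), 0], [0, np.float64(22.0), np.float64(8.6), 0], [0, np.float64(29.6), np.float64(10.8), 0], [0, np.float64(37.2), np.float64(12.7), 0], [0, np.float64(44.9), np.float64(14.2), 0], [0, np.float64(52.7), np.float64(15.4), 0], [0, np.float64(60.5), np.float64(16.3), 0], [0, np.float64(68.4), np.float64(16.8), 0], [0, np.float64(76.3), np.float64(17.0), 0]]
```

```bash
python3 -m inch '[[[0,-0.5,4,0],[0,-1.5,10,0],[0,-2.3,18,0],[0,-2.8,27,0],[0,-2.8,37,0],[0,-2.3,47,0],[0,-1.4,55,0],[0,-0.3,62.7,0],[0,1.2,70.5,0],[0,3,78,0]]]' 5 50
python3 - <<'E'
from h import *
s=env.get_state();print(s["tcp_pos"],s["wrist_force"],s["finger_gap"])
E
```

```text
clock: 11.65
tcp_pos: [0.589, 0.1299, 0.2379]
orientation: [-0.522, 0.524, 0.477, -0.475]
wrist_force: [4.6, 0.3, 6.5]
finger_gap: 0.0143
[0.58899303 0.12993048 0.23794408] [4.58334859 0.25440021 6.49890184] 0.014268215718240588
```

```bash
python3 -m inch '[[[0,2.2,7.5,0],[0,4.7,15,0],[0,7.5,22.5,0],[0,10.7,29.5,0],[0,14,36.5,0],[0,18,43.5,0],[0,22,50.5,0],[0,26.5,57,0],[0,31,63,0],[0,36,69.5,0]]]'
python3 - <<'E'
from h import *
s=env.get_state();print(s["tcp_pos"],s["wrist_force"],s["finger_gap"])
a=np.radians(-5.4);R=np.array([[np.cos(a),-np.sin(a)],[np.sin(a),np.cos(a)]]);uv=R.T@s["tcp_pos"][:2]*1000
f=534.5+85-uv[0];h=s["tcp_pos"][2]*1000+19-81;print(uv,f,h,np.hypot(f,h),np.degrees(np.arctan2(h,f)))
E
```

```text
clock: 12.65
tcp_pos: [0.5187, 0.1365, 0.2005]
orientation: [-0.522, 0.523, 0.477, -0.476]
wrist_force: [5.5, 0.4, 6.2]
finger_gap: 0.0142
[0.51865084 0.13649362 0.20053839] [5.47267831 0.35880405 6.17802239] 0.014243334624218744
[503.50386917 184.69721568] 115.99613082822884 138.53839029798118 180.68754233060824 50.06106348228406
```

Radius 180.7 mm at 50°, as expected. I carry on.

```bash
python3 -m inch '[[[0,5.2,5.9,0],[0,10.6,11.6,0],[0,16.3,17.1,0],[0,22.2,22.3,0],[0,28.3,27.2,0],[0,34.7,31.9,0],[0,41.2,36.3,0],[0,47.9,40.4,0],[0,54.8,44.2,0],[0,62,47.7,0]]]';python3 -m inch '[[[0,7,3.2,0],[0,14.5,6,0],[0,22,8.6,0],[0,29.5,10.8,0],[0,37,12.7,0],[0,44.5,14.2,0],[0,51,15.3,0],[0,57,16,0],[0,62,16.5,0],[0,66,16.8,0]]]' 5 60
python3 - <<'E'
from h import *
s=env.get_state();print(s["tcp_pos"],s["wrist_force"],s["finger_gap"])
a=np.radians(-5.4);R=np.array([[np.cos(a),-np.sin(a)],[np.sin(a),np.cos(a)]]);uv=R.T@s["tcp_pos"][:2]*1000
f=534.5+85-uv[0];h=s["tcp_pos"][2]*1000+19-81;print(uv,f,h,np.hypot(f,h),np.degrees(np.arctan2(h,f)))
cv2.imwrite("pics/w8.png",env.read_camera("wrist"))
E
```

```text
clock: 13.65
tcp_pos: [0.4721, 0.1409, 0.1389]
orientation: [-0.522, 0.524, 0.477, -0.475]
wrist_force: [7.2, -1.3, 5.3]
finger_gap: 0.0145
clock: 14.65
tcp_pos: [0.4536, 0.1426, 0.0728]
orientation: [0.523, -0.523, -0.476, 0.476]
wrist_force: [1.3, 0.1, 9.2]
finger_gap: 0.0141
[0.45360883 0.14261753 0.07277135] [1.28282867 0.05693456 9.20587591] 0.014138509859734586
[438.17420405 184.67295081] 181.32579595398403 10.771352958241778 181.6454412389611 3.399564121546726
```

View pics/w8.png

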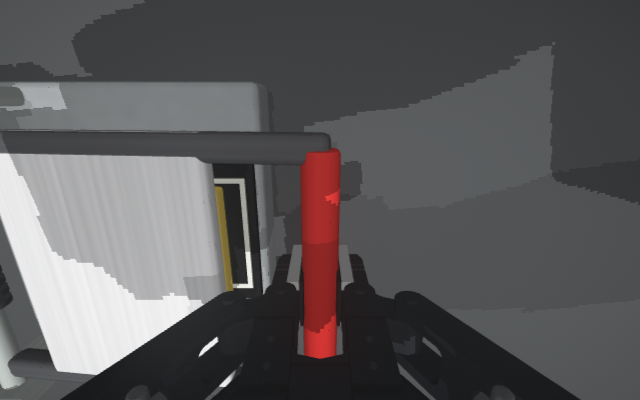

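The plate is nearly level and the bar is still between the fingers at x≈321. I go down the last 11 mm, watching the force.

```bash
python3 -m inch '[[[0,2,0.1,0],[0,4,0.2,0],[0,6,0.2,0],[0,7.5,0.2,0],[0,9,0.2,0],[0,9,0.2,0]]]' 5 80; python3 -m inch '[[[0,1,0,0],[0,2,0,0],[0,2,0,0]]]';python3 -m inch '[[[0,1,0,0],[0,2,0,0],[0,2,0,0]]]'
```

```text
clock: 15.3
tcp_pos: [0.453, 0.1427, 0.064]
orientation: [0.523, -0.522, -0.476, 0.476]
wrist_force: [-1.8, 1.0, 13.4]
finger_gap: 0.0138
clock: 15.6
tcp_pos: [0.4529, 0.1427, 0.0621]
orientation: [0.523, -0.522, -0.476, 0.476]
wrist_force: [-2.9, 0.3, 14.5]
finger_gap: 0.0142
clock: 15.9
tcp_pos: [0.4529, 0.1427, 0.0602]
orientation: [0.523, -0.522, -0.476, 0.476]
wrist_force: [-2.7, 0.6, 14.7]
finger_gap: 0.014
```

```bash
python3 -m inch '[[[0,0.8,0,0],[0,1.5,0,0],[0,1.5,0,0]]]'; python3 -m inch '[[[0,0.8,0,0],[0,1.5,0,0],[0,1.5,0,0]]]'
```

```text
clock: 16.2
tcp_pos: [0.4527, 0.1427, 0.0583]
orientation: [0.523, -0.522, -0.476, 0.477]
wrist_force: [0.1, 1.0, 11.2]
finger_gap: 0.0143
clock: 16.5
tcp_pos: [0.4527, 0.1427, 0.0567]
orientation: [0.523, -0.522, -0.476, 0.477]
wrist_force: [-0.4, 1.7, 11.1]
finger_gap: 0.014
```

Run:
```python
from h import *
s=env.get_state();im=env.read_camera("wrist");cv2.imwrite("pics/w9.png",im);sc=env.read_camera("scene")
p=proj(cam("scene"),[[.545,.13,.06]])[0];print(p)
x,y=p.astype(int);cv2.imwrite("pics/s9.png",cv2.resize(sc[y-70:y+50,x-80:x+80],None,fx=5,fy=5,interpolation=cv2.INTER_CUBIC))
c=cam("wrist",s)
for n in("w8","w9"):
    i=cv2.imread(f"pics/{n}.png");H,S,V=cv2.split(cv2.cvtColor(i,cv2.COLOR_BGR2HSV))
    b=blob(((H<8)|(H>172))&(S>150)&(V>80))[0].reshape(-1,2);print([int((b[b[:,1]==y,0]).max()-(b[b[:,1]==y,0]).min()) for y in(170,200,230,260,300)],b.min(0),b.max(0))
```

```text
[352.83260044 213.77103501]
[38, 38, 36, 35, 31] [301 148] [340 358]
[39, 38, 37, 35, 31] [300 148] [340 358]
```

View pics/w9.png

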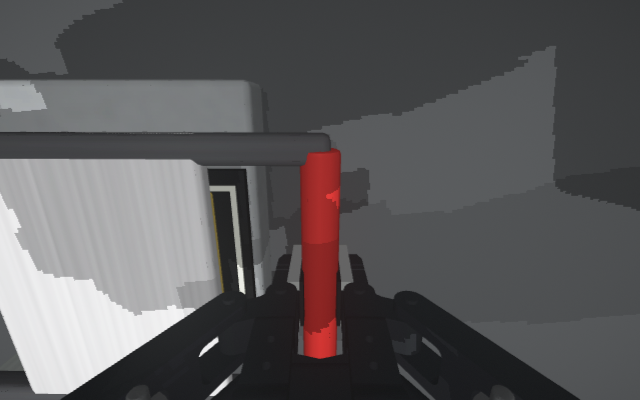

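View pics/s9.png

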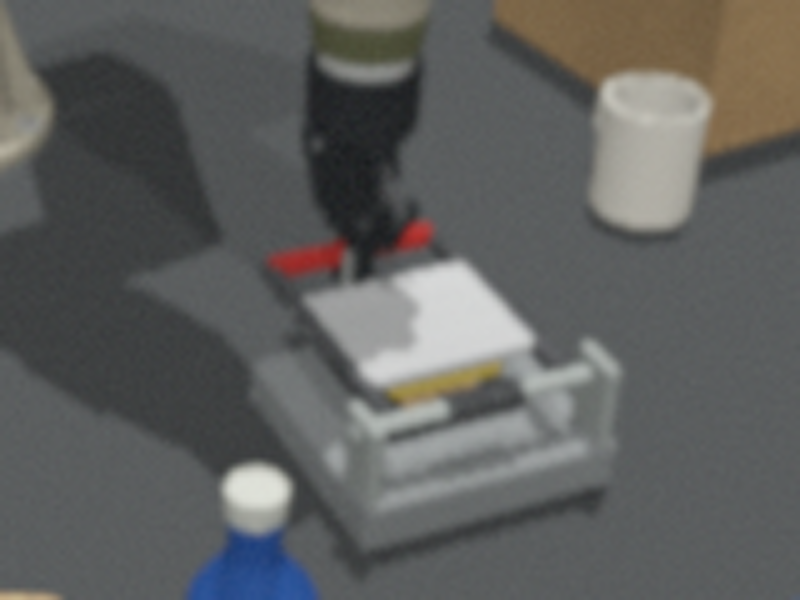

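Run:
```python
from h import *
m=env.camera_model("wrist");M=np.array(m["mount"])
for n in("w7","w8","w9"):
    i=cv2.imread(f"pics/{n}.png");r=i[:,:,2].astype(float)-i[:,:,1]
    out=[]
    for y in(170,190,210,230,250,270,290,310):
        row=r[y,285:360];mx=np.median(row[30:45])
        xs=np.where(row>mx/2)[0];a,b=xs[0],xs[-1]
        l=a-1+(mx/2-row[a-1])/(row[a]-row[a-1]);rr=b+(row[b]-mx/2)/(row[b]-row[b+1])
        w=rr-l;L=8/np.sin(np.arctan(w/2/m["fx"]))  # perpendicular dist approx (lateral)
        # ray at row y: direction in cam (0,dy,1); lateral width seen at 3D distance along ray
        dy=(y-m["cy"])/m["fy"];D=m["fx"]*.016/w  # depth
        p=M@np.array([0,dy*D,D,1]);out.append((round(w,1),round(p[1]*1000,1)))
    col=r[:,321];top=[y for y in range(120,180) if col[y]>40][0]
    print(n,out,"top row",top,[int(v) for v in col[top-3:top+4]])
```

```text
w7 [(np.float64(36.4), np.float64(-13.5)), (np.float64(35.5), np.float64(-13.1)), (np.float64(34.5), np.float64(-12.5)), (np.float64(34.2), np.float64(-14.0)), (np.float64(33.3), np.float64(-13.6)), (np.float64(31.4), np.float64(-9.2)), (np.float64(30.3), np.float64(-7.2)), (np.float64(30.5), np.float64(-11.4))] top row 147 [2, 2, 10, 75, 100, 122, 141]
w8 [(np.float64(39.4), np.float64(-23.4)), (np.float64(38.8), np.float64(-24.0)), (np.float64(37.7), np.float64(-23.4)), (np.float64(36.9), np.float64(-23.5)), (np.float64(36.0), np.float64(-23.4)), (np.float64(34.1), np.float64(-19.5)), (np.float64(32.1), np.float64(-15.2)), (np.float64(31.6), np.float64(-16.0))] top row 152 [2, 4, 33, 96, 112, 122, 121]
w9 [(np.float64(39.7), np.float64(-24.4)), (np.float64(39.1), np.float64(-25.1)), (np.float64(37.9), np.float64(-23.9)), (np.float64(37.3), np.float64(-24.9)), (np.float64(36.6), np.float64(-25.3)), (np.float64(34.9), np.float64(-22.2)), (np.float64(32.1), np.float64(-15.0)), (np.float64(30.9), np.float64(-13.3))] top row 152 [3, 3, 17, 92, 106, 123, 122]
```

The bar width shows it has slid about 10 mm up between the pads, so its true height is about 85 mm and the plate is not quite home. I grip harder and continue.

```bash
python3 -m inch '[[[0,0,0,0],[0,0.8,0,0],[0,1.5,0,0],[0,1.5,0,0]]]' 0 120; python3 -m inch '[[[0,0.8,0,0],[0,1.5,0,0],[0,1.5,0,0]]]'; python3 -m inch '[[[0,0.8,0,0],[0,1.5,0,0],[0,1.5,0,0]]]'
```

```text
clock: 17.0
tcp_pos: [0.4527, 0.1427, 0.0553]
orientation: [0.523, -0.522, -0.476, 0.477]
wrist_force: [-1.4, -0.1, 11.4]
finger_gap: 0.0132
clock: 17.3
tcp_pos: [0.4527, 0.1427, 0.054]
orientation: [0.523, -0.522, -0.476, 0.477]
wrist_force: [-1.4, 0.3, 14.4]
finger_gap: 0.0131
clock: 17.6
tcp_pos: [0.4527, 0.1427, 0.0533]
orientation: [0.523, -0.522, -0.476, 0.476]
wrist_force: [-5.0, 0.0, 21.9]
finger_gap: 0.0132
```

The force rises steeply to 22 N at TCP z 53.3 mm, which puts the bar at 81 mm, so the stop is reached. I press slightly more and hold.

```bash
python3 -m inch '[[[0,0.8,0,0],[0,1.5,0,0],[0,1.5,0,0],[0,1.5,0,0]]]'; python3 -m inch '[[[0,0,0,0],[0,0,0,0],[0,0,0,0],[0,0,0,0],[0,0,0,0],[0,0,0,0],[0,0,0,0],[0,0,0,0],[0,0,0,0],[0,0,0,0]]]'
python3 - <<'E'
from h import *
s=env.get_state();im=env.read_camera("wrist");cv2.imwrite("pics/w10.png",im);sc=env.read_camera("scene")
x,y=352,213;cv2.imwrite("pics/s10.png",cv2.resize(sc[y-70:y+50,x-80:x+80],None,fx=5,fy=5,interpolation=cv2.INTER_CUBIC))
E
```

```text
clock: 18.0
tcp_pos: [0.4528, 0.1427, 0.0525]
orientation: [0.523, -0.522, -0.476, 0.476]
wrist_force: [-5.7, -0.6, 26.7]
finger_gap: 0.013
clock: 19.0
tcp_pos: [0.4528, 0.1427, 0.0525]
orientation: [0.523, -0.522, -0.476, 0.476]
wrist_force: [-5.5, -0.8, 27.6]
finger_gap: 0.013
```

View pics/w10.png

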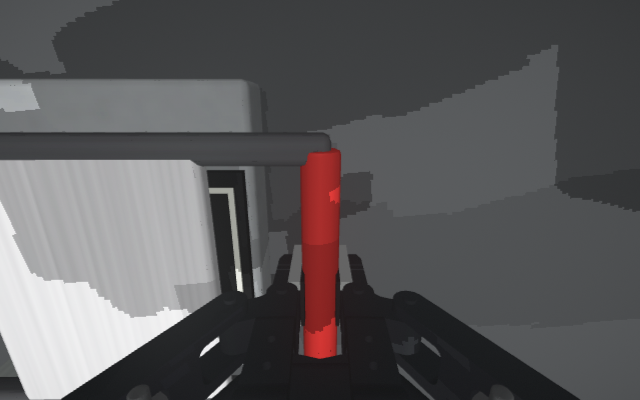

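View pics/s10.png

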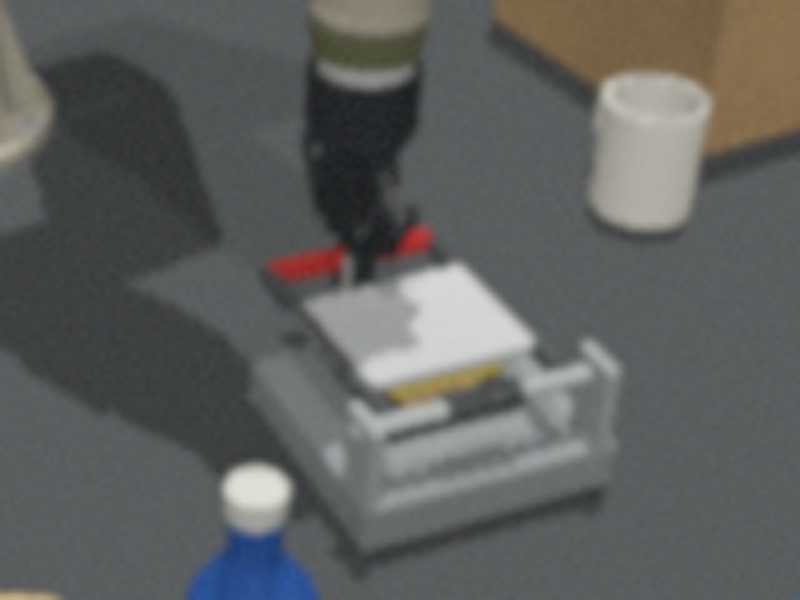

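The plate looks level and the force holds steady at 27 N, about twice the spring. I press 1 mm more to confirm the stop and hold for over 2 s.

```bash
python3 -m inch '[[[0,0.5,0,0],[0,1,0,0],[0,1,0,0],[0,1,0,0],[0,1,0,0],[0,1,0,0],[0,1,0,0],[0,1,0,0],[0,1,0,0],[0,1,0,0]]]'; python3 -m inch '[[[0,0,0,0],[0,0,0,0],[0,0,0,0],[0,0,0,0],[0,0,0,0],[0,0,0,0],[0,0,0,0],[0,0,0,0],[0,0,0,0],[0,0,0,0]]]';  python3 -m inch '[[[0,0,0,0],[0,0,0,0],[0,0,0,0],[0,0,0,0],[0,0,0,0],[0,0,0,0],[0,0,0,0],[0,0,0,0]]]'
```

```text
clock: 20.1
tcp_pos: [0.4528, 0.1427, 0.0519]
orientation: [0.523, -0.522, -0.476, 0.476]
wrist_force: [-7.0, -0.2, 31.5]
finger_gap: 0.0132
clock: 21.1
tcp_pos: [0.4528, 0.1427, 0.0519]
orientation: [0.523, -0.522, -0.476, 0.476]
wrist_force: [-6.8, -0.8, 30.8]
finger_gap: 0.0136
clock: 21.9
tcp_pos: [0.4528, 0.1427, 0.0519]
orientation: [0.523, -0.522, -0.476, 0.476]
wrist_force: [-7.6, -0.6, 31.5]
finger_gap: 0.0131
```

The stop is confirmed: z did not move and the force rose to 31 N. The plate has been home for over 4 s. Next is the table for a slow return.

Run:
```python
import numpy as np
a=np.radians(np.linspace(0,100.27,71))
y=-180*np.sin(a);z=180*(np.cos(a)-1)
for k in range(7):
    i=10*k;print(k,", ".join(f"[0,{y[j]-y[i]:.1f},{z[j]-z[i]:.1f},0]" for j in range(i+1,i+11)))
```

```text
0 [0,-4.5,-0.1,0], [0,-9.0,-0.2,0], [0,-13.5,-0.5,0], [0,-18.0,-0.9,0], [0,-22.4,-1.4,0], [0,-26.9,-2.0,0], [0,-31.3,-2.7,0], [0,-35.8,-3.6,0], [0,-40.2,-4.5,0], [0,-44.5,-5.6,0]
1 [0,-4.3,-1.2,0], [0,-8.7,-2.4,0], [0,-12.9,-3.8,0], [0,-17.2,-5.3,0], [0,-21.4,-6.9,0], [0,-25.6,-8.6,0], [0,-29.7,-10.4,0], [0,-33.8,-12.3,0], [0,-37.8,-14.3,0], [0,-41.8,-16.4,0]
2 [0,-3.9,-2.2,0], [0,-7.8,-4.5,0], [0,-11.6,-6.9,0], [0,-15.3,-9.4,0], [0,-19.0,-12.0,0], [0,-22.6,-14.7,0], [0,-26.2,-17.4,0], [0,-29.7,-20.3,0], [0,-33.1,-23.2,0], [0,-36.4,-26.3,0]
3 [0,-3.3,-3.1,0], [0,-6.4,-6.3,0], [0,-9.5,-9.6,0], [0,-12.5,-12.9,0], [0,-15.5,-16.3,0], [0,-18.3,-19.8,0], [0,-21.1,-23.4,0], [0,-23.7,-27.0,0], [0,-26.3,-30.7,0], [0,-28.8,-34.5,0]
4 [0,-2.4,-3.8,0], [0,-4.7,-7.7,0], [0,-6.9,-11.6,0], [0,-9.0,-15.6,0], [0,-10.9,-19.6,0], [0,-12.8,-23.7,0], [0,-14.6,-27.9,0], [0,-16.3,-32.0,0], [0,-17.9,-36.2,0], [0,-19.4,-40.5,0]
5 [0,-1.4,-4.3,0], [0,-2.6,-8.6,0], [0,-3.8,-13.0,0], [0,-4.8,-17.3,0], [0,-5.7,-21.7,0], [0,-6.6,-26.2,0], [0,-7.3,-30.6,0], [0,-7.9,-35.1,0], [0,-8.4,-39.5,0], [0,-8.7,-44.0,0]
6 [0,-0.3,-4.5,0], [0,-0.4,-9.0,0], [0,-0.4,-13.5,0], [0,-0.4,-18.0,0], [0,-0.2,-22.5,0], [0,0.1,-27.0,0], [0,0.5,-31.5,0], [0,1.1,-35.9,0], [0,1.7,-40.4,0], [0,2.4,-44.8,0]
```

```bash
python3 -m inch '[[[0,-1,0,0],[0,-2,0,0],[0,-3,0,0],[0,-3.5,0,0]]]';python3 -m inch '[[[0,-3,0,0],[0,-7,-0.2,0],[0,-12,-0.5,0],[0,-17,-0.9,0],[0,-22,-1.4,0],[0,-27,-2,0],[0,-31.5,-2.7,0],[0,-36,-3.6,0],[0,-40,-4.5,0],[0,-44.5,-5.6,0]]]';python3 -m inch '[[[0,-4.3,-1.2,0],[0,-8.7,-2.4,0],[0,-13,-3.8,0],[0,-17.2,-5.3,0],[0,-21.4,-6.9,0],[0,-25.6,-8.6,0],[0,-29.7,-10.4,0],[0,-33.8,-12.3,0],[0,-37.8,-14.3,0],[0,-41.8,-16.4,0]]]'
python3 - <<'E'
from h import *
s=env.get_state();im=env.read_camera("wrist");cv2.imwrite("pics/w11.png",im)
a=np.radians(-5.4);R=np.array([[np.cos(a),-np.sin(a)],[np.sin(a),np.cos(a)]]);uv=R.T@s["tcp_pos"][:2]*1000
f=534.5+85-uv[0]
for o in(19,28):
    h=s["tcp_pos"][2]*1000+o-81;print(uv,f,h,np.hypot(f,h),np.degrees(np.arctan2(h,f)))
E
```

```text
clock: 22.3
tcp_pos: [0.4528, 0.1427, 0.0539]
orientation: [0.523, -0.522, -0.476, 0.476]
wrist_force: [-1.4, 0.7, 13.7]
finger_gap: 0.0132
clock: 23.3
tcp_pos: [0.4574, 0.1422, 0.0971]
orientation: [0.524, -0.522, -0.475, 0.477]
wrist_force: [-1.6, 1.8, 3.1]
finger_gap: 0.0132
clock: 24.3
tcp_pos: [0.4717, 0.1408, 0.1381]
orientation: [0.525, -0.52, -0.474, 0.478]
wrist_force: [-16.3, 3.7, 17.9]
finger_gap: 0.0129
[456.35552373 184.59613384] 163.14447627459907 76.11122061991307 180.02510392488682 25.010298101820254
[456.35552373 184.59613384] 163.14447627459907 85.11122061991307 184.01097797230668 27.55070344685697
```

View pics/w11.png

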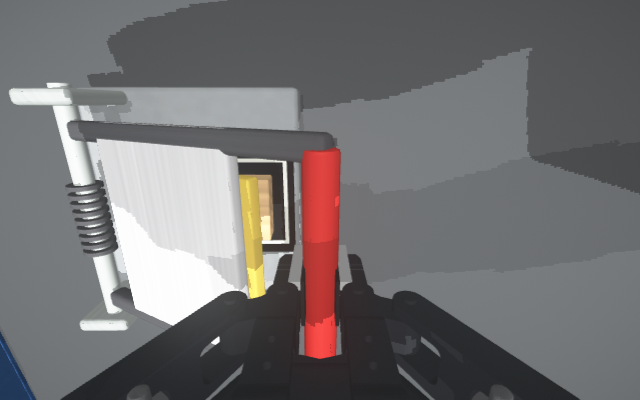

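```bash
python3 - <<'E'
from h import *
print(env.get_state()["ft_torque"])
E
python3 -m inch '[[[0,0,0,0],[0,0,0,0]]]' 0 60
python3 - <<'E'
from h import *
print(env.get_state()["ft_torque"])
E
```

```text
[ 0.65137905  2.52180935 -0.14243852]
clock: 24.55
tcp_pos: [0.4725, 0.1407, 0.1399]
orientation: [0.524, -0.521, -0.475, 0.478]
wrist_force: [-15.5, 3.0, 17.0]
finger_gap: 0.0131
[ 0.59962522  2.447173   -0.14306557]
```

```bash
python3 -m inch '[[[0,0,0,0],[0,0,0,0]]]' 0 40; python3 -m inch '[[[0,-1,1,0],[0,-1.5,2,0],[0,-1.5,2,0]]]'
python3 - <<'E'
from h import *
s=env.get_state();print(s["ft_torque"],s["wrist_force"])
E
```

```text
clock: 24.75
tcp_pos: [0.4726, 0.1407, 0.14]
orientation: [0.524, -0.521, -0.475, 0.478]
wrist_force: [-14.4, 3.8, 16.9]
finger_gap: 0.0134
clock: 25.05
tcp_pos: [0.4736, 0.1406, 0.142]
orientation: [-0.523, 0.523, 0.476, -0.476]
wrist_force: [-7.1, 2.4, 11.6]
finger_gap: 0.0132
[ 0.38108111  1.01218694 -0.14076492] [-7.07157096  2.42446658 11.63679461]
```

Backing off outward relieved the sideways load, and the spring is still held. I continue at lower grip, checking more often.

```bash
python3 -m inch '[[[0,-3.9,-1.5,0],[0,-7.8,-3.5,0],[0,-11.6,-5.8,0],[0,-15.3,-8.3,0],[0,-19,-10.9,0]]]' 0 40; python3 -m inch '[[[0,-3.6,-2.6,0],[0,-7.2,-5.3,0],[0,-10.7,-8.2,0],[0,-14.1,-11.1,0],[0,-17.4,-14.2,0]]]'
python3 - <<'E'
from h import *
s=env.get_state();print(s["ft_torque"])
a=np.radians(-5.4);R=np.array([[np.cos(a),-np.sin(a)],[np.sin(a),np.cos(a)]]);uv=R.T@s["tcp_pos"][:2]*1000
f=534.5+85-uv[0];h=s["tcp_pos"][2]*1000-81;print(f,h, "offset for r=180:",np.sqrt(180**2-f*f)-h)
E
```

```text
clock: 25.55
tcp_pos: [0.4836, 0.1397, 0.1592]
orientation: [0.524, -0.522, -0.475, 0.477]
wrist_force: [-4.1, 2.9, 2.3]
finger_gap: 0.0134
clock: 26.05
tcp_pos: [0.4972, 0.1386, 0.1778]
orientation: [0.523, -0.522, -0.476, 0.477]
wrist_force: [-9.3, 3.8, 9.9]
finger_gap: 0.0129
[0.76020032 2.60769541 0.09874249]
137.55699831130636 96.79452517752074 offset for r=180: 19.300574700050575
```

```bash
python3 -m inch '[[[0,-3.5,-2,0],[0,-6.8,-5,0],[0,-10,-8,0],[0,-13.2,-11.2,0],[0,-16.2,-14.5,0],[0,-19.2,-18,0],[0,-22,-21.5,0]]]' 0 40
python3 - <<'E'
from h import *
s=env.get_state();print(s["ft_torque"])
im=env.read_camera("wrist");cv2.imwrite("pics/w12.png",im)
a=np.radians(-5.4);R=np.array([[np.cos(a),-np.sin(a)],[np.sin(a),np.cos(a)]]);uv=R.T@s["tcp_pos"][:2]*1000
f=534.5+85-uv[0];h=s["tcp_pos"][2]*1000-81;o=np.sqrt(180**2-f*f)-h;print(f,h, "offset for r=180:",o,np.degrees(np.arctan2(h+o,f)))
E
```

```text
clock: 26.75
tcp_pos: [0.5188, 0.1363, 0.1998]
orientation: [0.524, -0.522, -0.475, 0.477]
wrist_force: [-9.7, 3.2, 10.0]
finger_gap: 0.0128
[ 0.68386829  2.77036232 -0.23754337]
115.84941236256992 118.78761763545279 offset for r=180: 18.976360440266376 49.93862334526321
```

View pics/w12.png

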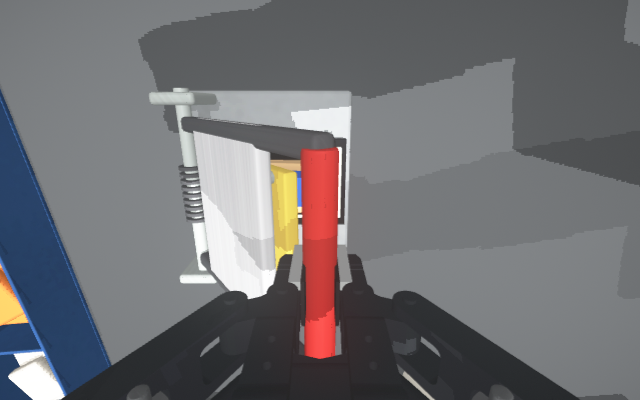

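At 50° the bar is still held at x≈321, the plate is under control, and the board is visible beneath it.

```bash
python3 -m inch '[[[0,-2.9,-3.2,0],[0,-5.7,-6.6,0],[0,-8.3,-10.2,0],[0,-10.9,-14,0],[0,-13.4,-17.8,0],[0,-15.8,-21.6,0],[0,-18,-25.4,0],[0,-20.2,-29.4,0],[0,-22.3,-33.4,0],[0,-24.2,-37.4,0]]]' 0 40
python3 - <<'E'
from h import *
s=env.get_state();print(s["ft_torque"])
a=np.radians(-5.4);R=np.array([[np.cos(a),-np.sin(a)],[np.sin(a),np.cos(a)]]);uv=R.T@s["tcp_pos"][:2]*1000
f=534.5+85-uv[0];h=s["tcp_pos"][2]*1000-81;o=np.sqrt(180**2-f*f)-h;print(f,h, "offset for r=180:",o,np.degrees(np.arctan2(h+o,f)))
E
```

```text
clock: 27.8
tcp_pos: [0.5573, 0.1326, 0.2257]
orientation: [-0.523, 0.523, 0.476, -0.476]
wrist_force: [-9.4, 2.2, 15.5]
finger_gap: 0.0128
[ 0.44199228  2.68679443 -0.35521718]
77.1684287602177 144.7249024040467 offset for r=180: 17.8943879728308 64.61405714334461
```

```bash
python3 -m inch '[[[0,-2.5,-4,0],[0,-5,-8,0],[0,-7,-12.2,0],[0,-8.8,-16.5,0],[0,-10.2,-21,0],[0,-11.5,-25.5,0],[0,-12.7,-30,0],[0,-13.8,-34.3,0],[0,-14.8,-38.6,0],[0,-15.6,-43,0]]]' 0 40
python3 - <<'E'
from h import *
s=env.get_state();print(s["ft_torque"])
a=np.radians(-5.4);R=np.array([[np.cos(a),-np.sin(a)],[np.sin(a),np.cos(a)]]);uv=R.T@s["tcp_pos"][:2]*1000
f=534.5+85-uv[0];h=s["tcp_pos"][2]*1000-81;o=np.sqrt(180**2-f*f)-h;print(f,h, "offset for r=180:",o,np.degrees(np.arctan2(h+o,f)))
E
```

```text
clock: 28.8
tcp_pos: [0.6019, 0.1274, 0.2405]
orientation: [-0.521, 0.524, 0.476, -0.476]
wrist_force: [1.9, -2.8, 9.0]
finger_gap: 0.0131
[-0.60001302 -0.34101529  0.78306386]
32.3006489071887 159.48877814174736 offset for r=180: 17.589363028117333 79.6623880919694
```

```bash
python3 -m inch '[[[0,-0.8,-4.5,0],[0,-1.5,-9,0],[0,-2,-13.5,0],[0,-2.4,-18,0],[0,-2.7,-22.5,0],[0,-2.9,-27,0],[0,-2.9,-31.5,0],[0,-2.9,-36,0],[0,-2.7,-40.5,0],[0,-2.4,-45,0]]]' 0 40; python3 -m inch '[[[0,0.4,-4,0],[0,0.8,-8,0],[0,1.3,-11.5,0],[0,1.8,-14.5,0],[0,2.2,-16.5,0],[0,2.4,-18,0],[0,2.4,-18.5,0],[0,2.4,-18.5,0]]]'
python3 - <<'E'
from h import *
s=env.get_state();print(s["ft_torque"])
im=env.read_camera("wrist");cv2.imwrite("pics/w13.png",im)
a=np.radians(-5.4);R=np.array([[np.cos(a),-np.sin(a)],[np.sin(a),np.cos(a)]]);uv=R.T@s["tcp_pos"][:2]*1000
f=534.5+85-uv[0];h=s["tcp_pos"][2]*1000-81;o=np.sqrt(180**2-f*f)-h;print(f,h, "offset for r=180:",o,np.degrees(np.arctan2(h+o,f)))
E
```

```text
clock: 29.8
tcp_pos: [0.6457, 0.1237, 0.2408]
orientation: [-0.523, 0.523, 0.475, -0.477]
wrist_force: [2.1, -19.4, 6.9]
finger_gap: 0.0129
clock: 30.6
tcp_pos: [0.6632, 0.1221, 0.2379]
orientation: [0.523, -0.523, -0.475, 0.477]
wrist_force: [0.1, -26.3, 0.2]
finger_gap: 0.0132
[-5.0353926   0.28937342  1.07783883]
-29.266701657353565 156.89994793171346 offset for r=180: 20.704838529967958 99.35742301519323
```

View pics/w13.png

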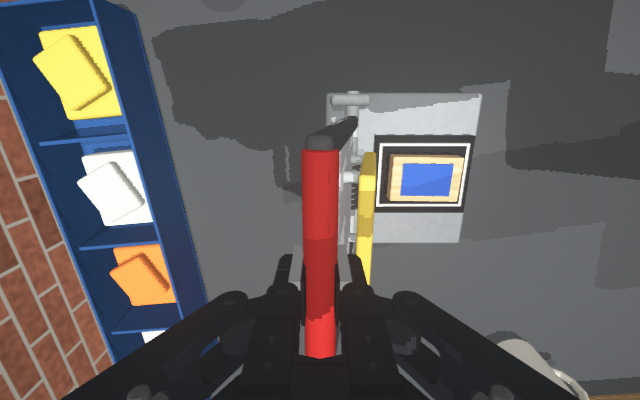

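The plate is essentially up (99.4° of 100.3°) and the board is still in the outline. A sideways 26 N has built up on the bar, so I ease it off and finish the last few millimetres.

```bash
python3 -m inch '[[[-0.5,0,-1,0],[-1,0,-2,0],[-1.5,0,-2.5,0],[-1.5,0,-3,0],[-1.5,0,-3,0]]]' 0 40
python3 - <<'E'
from h import *
s=env.get_state();print(s["ft_torque"],s["joint_pos"])
a=np.radians(-5.4);R=np.array([[np.cos(a),-np.sin(a)],[np.sin(a),np.cos(a)]]);print(R.T@s["tcp_pos"][:2]*1000)
E
```

```text
clock: 31.15
tcp_pos: [0.6645, 0.1222, 0.2376]
orientation: [0.524, -0.521, -0.475, 0.477]
wrist_force: [-5.4, 18.0, -12.6]
finger_gap: 0.013
[ 3.92196589  0.90736451 -1.09602663] [ 0.06223661  0.52479071  0.38117107  1.43209066  0.00208224 -1.41617413]
[650.09952367 184.19142395]
```

```bash
python3 -m inch '[[[0.3,0.5,0,0],[0.6,1,0,0],[0.6,1,0,0]]]' 0 30; python3 -m inch '[[[0,0,0,0],[0,0,0,0],[0,0,0,0],[0,0,0,0],[0,0,0,0]]]' 40
python3 - <<'E'
from h import *
im=env.read_camera("wrist");cv2.imwrite("pics/w14.png",im)
E
```

```text
clock: 31.45
tcp_pos: [0.6648, 0.122, 0.2375]
orientation: [0.523, -0.522, -0.475, 0.477]
wrist_force: [-5.4, -18.6, 1.5]
finger_gap: 0.013
clock: 31.95
tcp_pos: [0.667, 0.122, 0.2384]
orientation: [-0.523, 0.523, 0.477, -0.476]
wrist_force: [-0.0, -1.0, 0.4]
finger_gap: 0.0404
```

View pics/w14.png

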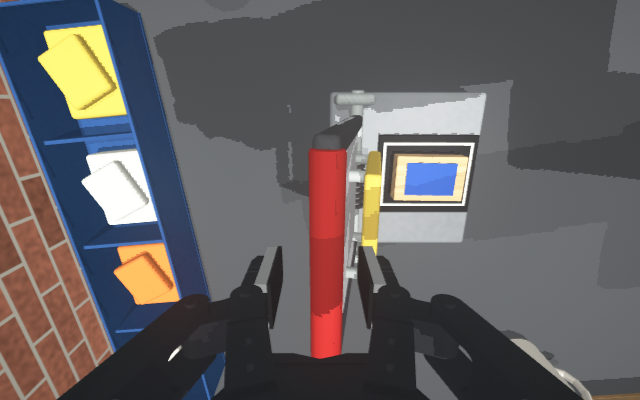

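Released cleanly: the bar is free between the pads and all forces are near zero. I retreat upward.

```bash
python3 -m inch '[[[0,-6,0,0],[0,-20,0,0],[0,-40,0,0],[0,-65,0,0],[0,-85,0,0],[0,-95,0,0],[0,-97,0,0],[0,-97,0,0]]]' 65
python3 - <<'E'
from h import *
s=env.get_state();im=env.read_camera("wrist");cv2.imwrite("pics/w15.png",im);t=env.read_camera("top");cv2.imwrite("pics/top15.png",t)
R=Rt(s);c=cam("wrist",s);H,S,V=cv2.split(cv2.cvtColor(im,cv2.COLOR_BGR2HSV))
b=blob(((H<8)|(H>172))&(S>150)&(V>80))[0].reshape(-1,2)
r=cv2.minAreaRect((cast(c,b,.258)*1000)[:,:2].astype(np.float32));print("bar",r)
a=np.radians(-5.4);Q=np.array([[np.cos(a),-np.sin(a)],[np.sin(a),np.cos(a)]])
m=np.zeros(V.shape,bool);m[100:230,355:460]=1
b=blob(m&(H>100)&(H<130)&(S>120))[0].reshape(-1,2)
print("patch",cv2.minAreaRect((cast(c,b,.064)[:,:2]*1000@Q).astype(np.float32)),s["tcp_pos"])
t0=cv2.imread("pics/top0.png");T=lambda i:np.pad(i,0)
d=cv2.absdiff(t0,t).max(2);print([ (n,float(d[y0:y1,x0:x1].mean())) for n,x0,y0,x1,y1 in(("green",360,168,386,196),("orange",398,218,422,246),("tape",414,160,446,192),("bottle",338,128,366,160),("carton",370,128,414,162),("marker",420,258,462,274),("mug",170,232,210,268))])
cv2.imwrite("pics/t15.png",cv2.resize(t[120:280,160:480],None,fx=2.5,fy=2.5))
E
```

```text
clock: 32.8
tcp_pos: [0.6669, 0.1216, 0.3352]
orientation: [-0.523, 0.523, 0.476, -0.476]
wrist_force: [-0.2, -0.8, -0.3]
finger_gap: 0.0646
bar ((665.0259399414062, 122.872314453125), (127.01524353027344, 15.032244682312012), 84.57321166992188)
patch ((533.4448852539062, 182.71835327148438), (52.54898452758789, 33.8727912902832), 0.12745924293994904) [0.66694175 0.12161164 0.33520645]
[('green', 15.763736263736265), ('orange', 15.869047619047619), ('tape', 13.9697265625), ('bottle', 13.883928571428571), ('carton', 17.38235294117647), ('marker', 10.724702380952381), ('mug', 15.279166666666667)]
```

View pics/w15.png

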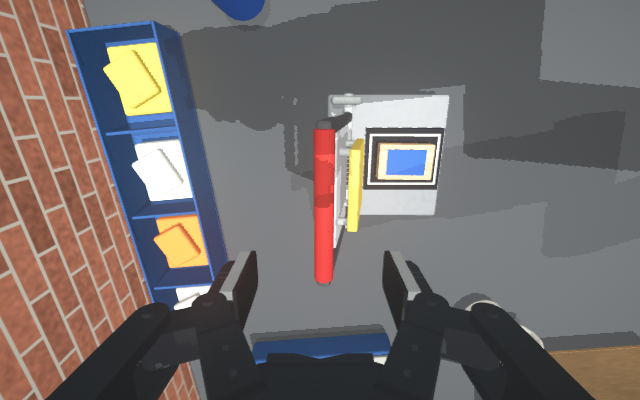

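View pics/t15.png

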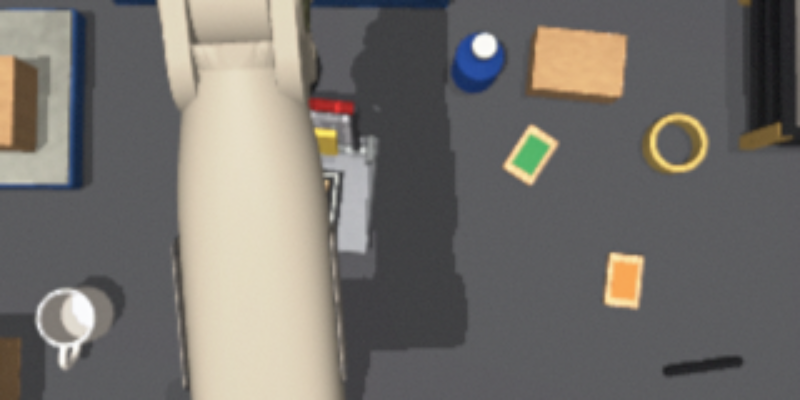

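The bar is back where it started, within 0.4 mm. The board is centred in the outline at 0.1° with its patch up, and the bystanders look unmoved. I hand in.

```bash
python3 -c "
from workcell import env
print(env.hand_in())"
```

```text
the job is handed in; nothing more can be done
None
```

The job is done and handed in at about 33 s. The blue board is in the press, patch up, and the plate was pressed home and brought back up under control.

**Board:** it lies within about 1 mm of the outline's centre and 0.1° off its long side, measured after the press cycle.

**Press:** I pulled the plate down by the red bar to its stop, confirmed by the force rising to 31 N with no further movement, and held it there for about 4 s. I then eased it up over about 9 s with the bar pinched until it was at rest. The bar ended within 0.4 mm of where it started, and the gripper was clear of it with near-zero force.

**Checks that disagreed:**
- **Bar slip:** on the way down the bar slid about 10 mm between the pads, so the arm's height alone suggested home too early. I went by the force at the stop instead.
- **Side loads:** on the way up, the pinch built up side loads. One was about 23 N radially; another, about 26 N along the bar near the top, swung to 18 N the other way when I corrected it. I eased these before letting go.
- **Other items:** I only compared the rest of the bench by eye in the top view. They look unmoved, but the pixel comparison was not conclusive, probably because of lighting and shadow changes.

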